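# Index the tilted vise to its detent and pin it

### The job

Swing the inclined turntable that carries the little vise round until its drilled ear clicks into the detent between the two plates of the keeper. Then take the lock pin from its wooden rest and thread it through keeper, ear and keeper until its flange is fully home on the keeper, and let go, leaving the turntable in the detent. Leave the other things on the bench where they lie.

Things in the scene. Friction and masses are not known exactly. Their poses are not given: they have to be found in the camera images.
- stand: Grey stand of the turntable, fixed to the bench, base plate 200 by 180 mm. Origin: on the bench, straight below the centre of the turntable's face, which is 115 mm up; x level, pointing from the stand's front (the low edge of the turntable, on the robot's side) to its back.
- turntable (a joint): Angle (rad) of the turntable. 0 = in the detent, ear between the keeper's plates. Starts between -1.75 and -0.85: turn it counter-clockwise seen from above (positive). Stops at -1.9 and +0.45. Friction holds it anywhere (about 2 N at the handle); a sprung ball adds about 5 N at the handle just before -0.09 and +0.09, and draws it to 0 when let go within about 0.07 of 0.
- axis (a point): Centre of the turntable's upper face: dark steel disc 200 mm across, 12 mm thick, sloped 30 degrees from level down to the stand's front. z is the turning axis, pointing out of the face; x and y turn with the disc (at joint 0: x up the slope, y level). The vise and bent wall opener bolted on it reach 98 mm above the face within 35 mm of the axis, 62 mm within 75 mm of it.
- handle (a point): Turning handle: steel round post 18 mm in diameter standing 62 mm out of the disc, square to its face, 85 mm from the axis (towards -x of axis). This point is on its centre line, 36 mm above the face. At joint 0 it is at the lowest, front edge of the disc.
- ear (a point): Mouth of the 14 mm hole in the ear, a steel tab 40 mm wide and 10 mm thick on the disc's rim: on the tab's upper face, 118 mm from the axis (towards -y of axis), a quarter turn counter-clockwise from the handle. At joint 0 the hole is in line with the keeper's.
- keeper: Fixed steel keeper beside the disc (towards -y): two plates 40 by 44 mm, 8 mm (upper) and 9 mm thick, with a 19 mm gap for the ear, joined at their outer edge; a 14 mm hole in each. Origin: centre of the upper hole's mouth, on the upper face; z: the holes' axis, outwards, 30 degrees from vertical like the turntable's; y: level. The lower plate's underside is 36 mm down the axis, clear below.
- pin: Steel lock pin. Shank 10 mm in diameter, 46 mm long, the last 8 mm tapered to 5 mm; a flange 26 mm in diameter, 6 mm thick; a dark round grip 16 mm in diameter, 46 mm long (top 52 mm above the origin). Origin: centre of the flange's underside; z towards the grip. 0.12 kg or a third more or less. Starts upright in the rest. Fully home, its origin is on the keeper's.
- pin_rest: Dark wooden block 60 by 60 by 58 mm, fixed to the bench, with an upright 14 mm through hole in its middle in which the pin stands. Origin: centre of its underside.
- stopper: Bystander: nickel bottle stopper, 40 mm wide, 58 mm tall, upright. Origin at its underside.
- shaker_cap: Bystander: copper shaker cap, 68 mm wide, 44 mm tall. Origin at its underside.
- pourer: Bystander: clear acrylic pourer block, 50 by 40 mm, 42 mm tall. Origin at its underside.
- spanner: Bystander: steel adjustable spanner, 200 mm long along its x axis, 13 mm thick. Origin about the middle of its underside.
- screwdriver: Bystander: screwdriver with a wooden handle, lying along its x axis. Origin at its underside.
- jar: Bystander: glass jar with a metal lid, 60 mm wide, 75 mm tall. Origin at its underside.
Not all that is in view belongs to the job. What is shaped like the pin but orange or red is not meant.

How it is judged:
By the outcome, as a careful person would: the job done as asked, in the order asked, and still so for the second after the job is handed in, with the robot touching nothing.
It also fails if it takes over 64 s, if anything falls off the work surface, if the arm or the gripper's body presses on something with over 40 N, if the wrist force passes 120 N, or if a joint passes its speed limit or range.

### The arm

A 6-joint arm with a two-finger parallel gripper is mounted at the origin on the work surface. World frame = base frame: x ahead of the robot, y to its left, z up, the work surface at z = 0. Lengths are in mm, angles in rad, forces in N, time in s.
With the tool pointing down it reaches from about 350 to 925 mm from the base axis. Payload 6.4 kg.
Tool frame: the origin (TCP) lies between the finger pads; the fingertips stand 11 mm ahead of it and the grasp point (between the pads) lies 8 mm behind it; z points along the fingers, y is the line along which they close (so a half turn about z gives the same grasp; the last joint's range is limited). The gripper opens to 85 mm and grips with 20 to 120 N. Pads are 22 mm wide; open, the fingers measure 114 mm over their backs; the gripper's body (76 mm by 85 mm) begins 54 mm behind the grasp point. The pads swing forward as they close: fully open they stand 13 mm farther back than shut.
Start: joints at [1.024, 0.245, 1.558, -0, 1.339, -0.174], TCP at [236.744, 605.365, 242.29] pointing down, gripper open.
Joint ranges: [-3.13, 3.13], [-1.02, 2.26], [0.13, 2.54], [-0.95, 4.09], [0.21, 2.88], [-2.74, 2.74]. Speed limits (rad/s): [2.57, 2.57, 3.14, 3.14, 3.14, 3.14].

### API

Orientations are given as a unit quaternion [w, x, y, z].
In Python, from cell import env gives the robot as it stands.
- The arm moves only by the tool apply_moves, never from a script. Its argument "increments" is a list of rows, each an object with "translation": the shift along the tool's x, y, z in cm, a list of three; "twist": the turn, a rotation vector about the tool's x, y, z in degrees, a list of three; "claw": the opening, from 0 (shut) to 1 (fully open). A call has 1 to 5 rows; each row is the pose to reach, as a shift and turn from the pose commanded when the call began, along the tool's axes at that moment; what a row does not reach only later rows make up. A row lasts 1/12 s, in which the tool goes at most 41.7 mm and 7.16 degrees, less where a joint would pass 70% of its speed; a pose out of reach is approached as far as the arm can. A call with a gripper value outside its range is refused whole. The fingers move at their own pace and stop on an object; the grip force is fixed at half the most. Time passes only in rows, so rows that repeat a pose let the fingers close. It gives the time, the measured TCP pose, the force, the opening and the grip force at its end, in the units of the state.
- env.read_state(): the state, without advancing time (a new reading comes with each control period).
- env.get_image(name): name is "scene" or "side" or "wrist"; returns the picture (384x512x3 uint8, red, green, blue); there is no depth.
- env.get_calibration(name): a dict with "fx", "fy", "cx", "cy" (pixels), "extrinsics" (4x4, takes a point from camera to world coordinates); the wrist camera has in their place "T_tool_cam" (4x4, takes a point from camera to tool coordinates, whose origin is the TCP and whose axes are the flange's). Camera axes: x right, y down, z forward; pixel columns grow to the right and rows downward; lengths in mm; the calibration is good to about 2 mm. A picture is of the moment at which its call begins: read the wrist's pose just before it. get_calibration takes no time and is no camera call.
- env.close_job(): hands the job in; it is judged then, once.
Trained networks look in the newest picture that a camera, given by its name, has taken for a name from the list of things; names that differ only in an ending like _2 or _b are one class to them, and where a whole thing is asked for, a point or a joint stands for the part that bears it (a point fixed in the world has none). Each returns a list of dicts, best first, with "score" (0 to 1); they miss things now and then, are a little off and sometimes report something else, mostly with a low value. They report only what shows in the picture. A call takes as long as a camera call. They do not tell look-alikes from the thing itself.
- env.regions_of(camera, thing): "region" (384x512 bool, what is visible of it) and "bbox" ([centre column, centre row, width, height] in pixels, round what is visible of it).
The state is a dict: "time_s": time; "q": joint angles; "qvel": joint speeds; "joint_efforts": joint torques, N m; "position": TCP position; "eef_rot": TCP orientation; "force": force on the tool from outside, world axes, zero at the start; "torque": the same for the moment, N m; "grip_width": opening from 0.0 (shut) to 1.0 (fully open); "gripper_force": force on a finger pad.
Only numpy, scipy, OpenCV 4.12 (cv2) and the standard library are available. Lean on these libraries where they do the work, as an engineer would, in place of code of your own. Each camera call takes 0.05 s, during which the arm holds its last target. There are 200 camera calls.

## Working session

There is one attempt and no reset: what is moved stays moved. The work goes in short steps, Python scripts to look and compute and a tool call to move; the robot and the scene stay as the last step left them, time stands still between calls to the robot, and variables do not carry over. Pictures are saved under pics/ and viewed, at most 10 in all, crops included, and the job is handed in when it is done.

Besides the shell and the picture viewer there is one more tool, called after "Emit:" as name([rows], argument=value, ...), one row to a line, values as JSON. apply_moves: Moves the arm, as the interface text tells. Its arguments: {"type":"object","properties":{"increments":{"type":"array"}},"required":["increments"]}

```bash
mkdir -p pics; ls
cat > h.py <<'E'
import numpy as np, cv2
from cell import env
from scipy.spatial.transform import Rotation as R
def cal(n):
    c=env.get_calibration(n)
    K=np.array([[c['fx'],0,c['cx']],[0,c['fy'],c['cy']],[0,0,1]])
    if 'extrinsics' in c: T=np.array(c['extrinsics'])
    else:
        s=env.read_state(); T=np.eye(4); w=s['eef_rot']; T[:3,:3]=R.from_quat([w[1],w[2],w[3],w[0]]).as_matrix(); T[:3,3]=s['position']; T=T@np.array(c['T_tool_cam'])
    return K,T
def proj(n,P,kt=None):
    K,T=kt or cal(n); P=np.atleast_2d(P); c=(P-T[:3,3])@T[:3,:3]; p=c@K.T; return p[:,:2]/p[:,2:]
def ray(n,uv,kt=None):
    K,T=kt or cal(n); d=T[:3,:3]@np.linalg.inv(K)@np.array([uv[0],uv[1],1.]); return T[:3,3],d/np.linalg.norm(d)
def onz(n,uv,z,kt=None):
    o,d=ray(n,uv,kt); return o+d*(z-o[2])/d[2]
def tri(obs):
    A=np.zeros((3,3));b=np.zeros(3)
    for n,uv in obs:
        o,d=ray(n,uv); M=np.eye(3)-np.outer(d,d); A+=M;b+=M@o
    return np.linalg.solve(A,b)
E
cat > a.py <<'E'
from h import *
print(env.read_state())
ims={}
for n in ['scene','side']:
    im=env.get_image(n); ims[n]=im; np.save(n+'.npy',im)
    for t in ['stand','turntable','handle','ear','keeper','pin','pin_rest']:
        for r in env.regions_of(n,t)[:3]: print(n,t,round(r['score'],2),np.round(r['bbox'],1))
a=np.hstack([ims['scene'],ims['side']])
cv2.imwrite('pics/scene.png',cv2.resize(ims['scene'][:,:,::-1],(800,600),interpolation=cv2.INTER_CUBIC))
cv2.imwrite('pics/side.png',cv2.resize(ims['side'][:,:,::-1],(800,600),interpolation=cv2.INTER_CUBIC))
for n in ims: K,T=cal(n); print(n,K[0],T.round(3).tolist())
E
python3 a.py
```

```text
pics
{'time_s': 0.0, 'q': array([ 1.02390956e+00,  2.45832229e-01,  1.55904601e+00,  2.29958600e-06,
        1.33869676e+00, -1.74140068e-01]), 'qvel': array([-0.00148514, -0.0001353 ,  0.00161757,  0.00036327, -0.00083752,
        0.00218225]), 'joint_efforts': array([-5.92365031e-04, -4.29512393e+01, -3.26125646e+01, -2.33074616e-04,
        5.43261180e-03, -4.34920503e-05]), 'position': array([236.44154923, 604.88082329, 241.15149029]), 'eef_rot': array([-3.50688302e-04,  1.85296446e-01,  9.82682169e-01, -9.27063209e-04]), 'force': array([-0.19526619, -1.0225994 , -0.02248091]), 'torque': array([-0.01199521,  0.04007928, -0.00767967]), 'gripper_force': 0.0, 'grip_width': 1.0025883194676644}
scene stand 0.98 [290.6 178.9  96.7 113.6]
scene turntable 0.72 [287.  156.8  74.   57.5]
scene handle 0.61 [287.9 155.4  70.7  58.4]
scene ear 0.97 [286.8 156.2  76.8  63.5]
scene keeper 0.85 [253.1 189.1  25.4  23. ]
scene keeper 0.53 [288.5 155.8  75.7  60. ]
scene pin 0.78 [127.6 319.6  19.5  22.5]
scene pin 0.55 [132.8 289.8  16.1  12.7]
scene pin 0.52 [166.9 292.9  11.9  16.2]
scene pin_r
[... 183 characters left out ...]
 [232.7 169.1  64.9  57.5]
side handle 0.6 [230.4 171.3  60.5  54.5]
side ear 0.74 [231.7 168.4  66.3  55.5]
side keeper 0.78 [243.6 193.9  21.   22. ]
side keeper 0.4 [178.4 161.6  20.   13.9]
side pin 0.67 [301.4 310.6   8.9  28.5]
side pin 0.58 [271.9 298.2   8.5  31.7]
side pin 0.47 [291.2 273.2   8.4  16.9]
side pin_rest 0.82 [293.  287.4  30.4  36.5]
scene [377.83373429   0.         253.36684249] [[0.799, 0.484, -0.356, 883.735], [0.601, -0.627, 0.496, -490.386], [0.017, -0.611, -0.792, 857.357], [0.0, 0.0, 0.0, 1.0]]
side [394.5186369    0.         250.07530803] [[0.931, -0.197, 0.307, 188.447], [-0.365, -0.533, 0.764, -918.419], [0.013, -0.823, -0.568, 787.895], [0.0, 0.0, 0.0, 1.0]]
```

View pics/scene.png

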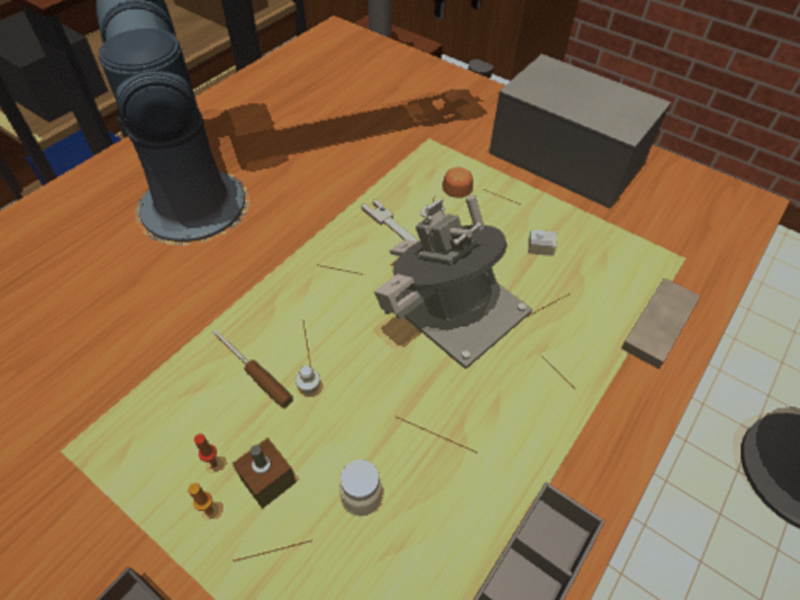

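View pics/side.png

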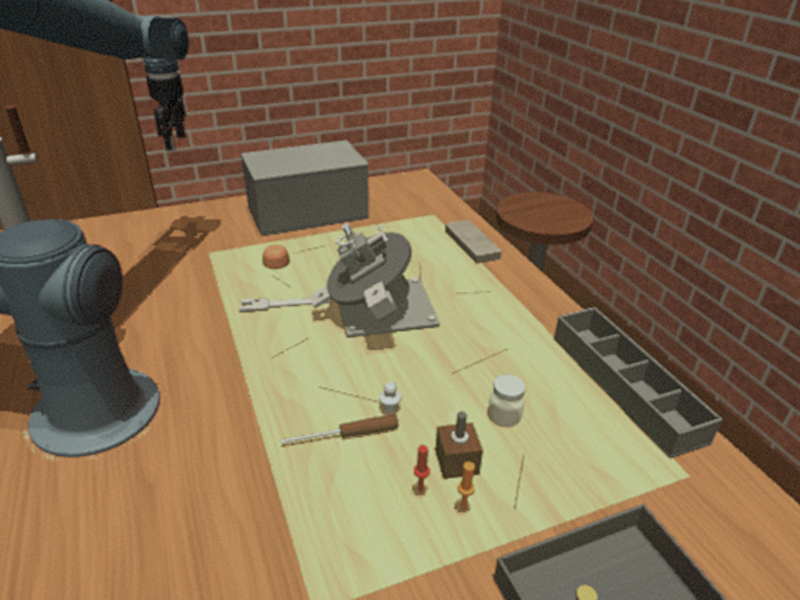

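The scene view shows the keeper at about (253,189) px and the turntable at (287,157). There are three pin-like things:
- Dark grip in the wooden rest at (166,291).
- Red at (131,290).
- Orange at (128,318).

The dark one in the wooden block fits the description. I'll check it in an enlarged crop.

```bash
cat > b.py <<'E'
from h import *
s=np.load('scene.npy')[:,:,::-1];d=np.load('side.npy')[:,:,::-1]
def cr(i,x,y,w,h,k): return cv2.resize(i[y:y+h,x:x+w],None,fx=k,fy=k,interpolation=cv2.INTER_CUBIC)
top=np.hstack([cr(s,238,118,104,80,4)[:, :400],cr(d,200,135,100,80,4)])
bot=np.hstack([cr(s,238,160,104,70,4)[:,:400],np.hstack([cr(s,115,270,80,70,2.5),cr(d,255,255,80,70,2.5)]) if 1 else 0][:1]+[cv2.copyMakeBorder(np.hstack([cr(s,115,270,80,70,2.5),cr(d,255,255,80,70,2.5)]),0,280-175,0,0,cv2.BORDER_CONSTANT)])
cv2.imwrite('pics/crop.png',np.vstack([top,bot]))
print(tri([('scene',(253.1,189.1)),('side',(243.6,193.9))]))
print('rest',tri([('scene',(168.8,302)),('side',(293,287.4))]),'pin grip top tri',tri([('scene',(166,286)),('side',(295,265))]))
print('centre',tri([('scene',(287,162)),('side',(236,170))]))
print('seen corners',[onz('scene',(u/1.5625,v/1.5625),3).round(0) for u,v in[(530,308),(468,362)]])
print('side corners',[onz('side',(u/1.5625,v/1.5625),3).round(0) for u,v in[(438,324),(344,332),(421,281)]])
E
python3 b.py
```

```text
[534.2616247   -5.56675605 106.58323943]
rest [ 544.25425136 -332.78242596   32.64180647] pin grip top tri [ 545.56884988 -326.28936381  105.34379478]
centre [554.30798718 117.73653102 115.72601573]
seen corners [array([698., 188.,   3.]), array([671.,  21.,   3.])]
side corners [array([674.,  18.,   3.]), array([478.,  61.,   3.]), array([707., 185.,   3.])]
```

View pics/crop.png

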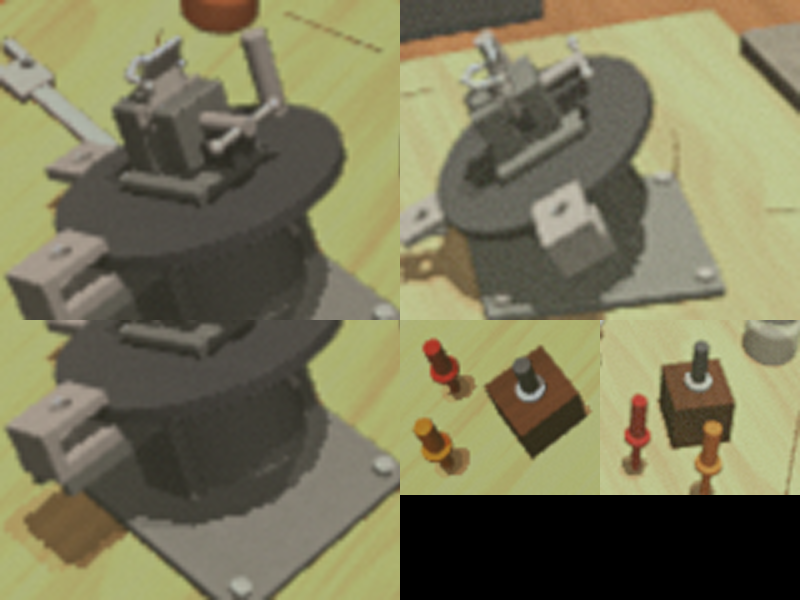

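The crop confirms it: a dark grip with a steel flange stands in the wooden block, with red and orange look-alikes beside it. The keeper's upper hole is at scene (253.5,180.5) and side (240.5,187). The handle post runs from about scene (306,145) up to (302,127), and the ear hole is at about scene (257,157).

```bash
cat > model.py <<'E'
from h import *
from scipy.optimize import least_squares
c30,s30=np.cos(np.pi/6),.5
def frames(p):
    x,y,yaw,th,hz=p
    S=R.from_euler('z',yaw).as_matrix()
    A0=S@np.array([[c30,0,-s30],[0,1,0],[s30,0,c30]])
    return S,A0,A0@R.from_euler('z',th).as_matrix(),np.array([x,y,115.])
def pts(p):
    S,A0,A,o=frames(p); hz=p[4]
    return dict(keeper=o+A0@[0,-118,hz+12.5],ear=o+A@[0,-118,hz],hbase=o+A@[-85,0,0],htop=o+A@[-85,0,62],handle=o+A@[-85,0,36])
E
cat > c.py <<'E'
from model import *
obs=[('keeper','scene',(253.5,180.5)),('keeper','side',(240.5,187)),('ear','scene',(257,157.5)),('ear','side',(206,188.5)),
('hbase','scene',(306,145)),('htop','scene',(302.5,127.5))]
pl=[('scene',(530,308)),('scene',(468,362)),('side',(438,324)),('side',(344,332)),]
base=[(100,90),(100,-90),(100,-90),(-100,-90)]
C={n:cal(n) for n in('scene','side')}
def res(p):
    q=pts(p); r=[]
    for k,n,uv in obs: r+=list(proj(n,q[k],C[n])[0]-uv)
    S,_,_,o=frames(p)
    for (n,uv),b in zip(pl,base):
        P=S@[b[0]+p[5],b[1],3]+[p[0],p[1],0]
        r+=list(proj(n,P,C[n])[0]-np.array(uv)/1.5625)
    return r
f=least_squares(res,[555,115,-.2,-1.3,-2,0],loss='soft_l1')
print(f.x.round(3)); print(np.round(res(f.x),1).reshape(-1,2).tolist())
for k,v in pts(f.x).items(): print(k,v.round(1),proj('side',v,C['side']).round(1))
np.save('p.npy',f.x)
E
python3 c.py
```

```text
Traceback (most recent call last):
  File "c.py", line 15, in <module>
    f=least_squares(res,[555,115,-.2,-1.3,-2,0],loss='soft_l1')
  File "c.py", line 8, in res
    q=pts(p); r=[]
  File "model.py", line 10, in pts
    S,A0,A,o=frames(p); hz=p[4]
             ~~~~~~^^^
  File "model.py", line 5, in frames
    x,y,yaw,th,hz=p
    ^^^^^^^^^^^^^
ValueError: too many values to unpack (expected 5)
```

```bash
sed -i 's/x,y,yaw,th,hz=p$/x,y,yaw,th,hz=p[:5]/' model.py; python3 c.py; python3 -c "
from h import *
c=env.get_calibration('wrist');print(c['fx'],np.round(c['T_tool_cam'],2).tolist())"
```

```text
[ 5.54457e+02  1.22643e+02 -1.54000e-01 -1.48100e+00  1.34200e+00
  3.20570e+01]
[[1.3, -0.5], [0.2, -0.6], [0.7, -0.1], [-0.3, 0.9], [0.7, 0.2], [-1.9, -2.4], [0.7, -0.6], [-1.5, 1.9], [-0.1, 0.9], [0.2, 3.4]]
keeper [529.5   7.1 127. ] [[240.7 186.4]]
ear [451.6 127.8  57.4] [[205.7 189.4]]
hbase [560.9 207.3 111.2] [[229.1 158.1]]
htop [530.2 212.1 164.9] [[219.7 145.1]]
handle [543.1 210.1 142.3] [[223.7 150.6]]
324.183660454797 [[0.0, -0.95, -0.32, 82.87], [1.0, 0.0, 0.0, 1.11], [-0.0, -0.32, 0.95, -132.17], [0.0, 0.0, 0.0, 1.0]]
```

The model fits to within a few pixels. Next I'll move to a view and approach pose square to the disc.

```bash
cat > plan.py <<'E'
from model import *
from scipy.spatial.transform import Slerp
def cur():
    s=env.read_state(); w=s['eef_rot']; return np.array(s['position']),R.from_quat([w[1],w[2],w[3],w[0]]).as_matrix()
def toolR(A): return np.column_stack([-A[:,0],A[:,1],-A[:,2]])
def steps(poses,start=None):
    """print one call per pose, relative to the previous"""
    P,Q=start or cur()
    for p,q in poses:
        t=Q.T@(p-P)/10; r=R.from_matrix(Q.T@q).as_rotvec(degrees=True)
        print('t',t.round(2).tolist(),'r',r.round(1).tolist(),'rows>=%.1f'%max(np.linalg.norm(t)/4.17,np.linalg.norm(r)/7.16),'->',p.round(0))
        P,Q=p,q
def interp(p,q,n,start=None):
    P,Q=start or cur(); sl=Slerp([0,1],R.from_matrix([Q,q]))
    return [(P+(p-P)*k/n,sl(k/n).as_matrix()) for k in range(1,n+1)]
E
cat > d.py <<'E'
from plan import *
p=np.load('p.npy'); S,A0,A,o=frames(p)
steps(interp(o+A[:,2]*155,toolR(A),4))
E
python3 d.py
```

```text
t [-9.9, -8.77, -0.17] r [-6.0, -5.3, 17.6] rows>=3.2 -> [297. 488. 244.]
t [-12.1, -5.35, 0.1] r [-6.0, -5.3, 17.6] rows>=3.2 -> [357. 370. 246.]
t [-13.11, -1.48, 0.92] r [-6.0, -5.3, 17.6] rows>=3.2 -> [418. 252. 248.]
t [-12.83, 2.38, 2.17] r [-6.0, -5.3, 17.6] rows>=3.2 -> [478. 135. 249.]
```

Emit:
apply_moves([
  {"translation": [-2.5,-2.2,0],"twist": [-1.5,-1.3,4.4],"claw": 1},
  {"translation": [-5,-4.4,-0.1],"twist": [-3,-2.6,8.8],"claw": 1},
  {"translation": [-7.4,-6.6,-0.1],"twist": [-4.5,-4,13.2],"claw": 1},
  {"translation": [-9.9,-8.8,-0.2],"twist": [-6,-5.3,17.6],"claw": 1},
  {"translation": [-9.9,-8.8,-0.2],"twist": [-6,-5.3,17.6],"claw": 1},
])

```text
time_s: 1.22
position: [297.7, 483.5, 243.7]
eef_rot: [0.056, 0.335, 0.939, 0.042]
force: [0.3, -0.8, -0.3]
grip_width: 0.999
gripper_force: 0.0
```

Emit:
apply_moves([
  {"translation": [-3,-1.3,0],"twist": [-1.5,-1.3,4.4],"claw": 1},
  {"translation": [-6,-2.6,0],"twist": [-3,-2.6,8.8],"claw": 1},
  {"translation": [-9,-4,0],"twist": [-4.5,-4,13.2],"claw": 1},
  {"translation": [-12.1,-5.3,0.1],"twist": [-6,-5.3,17.6],"claw": 1},
  {"translation": [-12.1,-5.3,0.1],"twist": [-6,-5.3,17.6],"claw": 1},
])

```text
time_s: 1.63
position: [358.5, 366.8, 245.9]
eef_rot: [0.109, 0.473, 0.87, 0.084]
force: [-0.8, -0.1, 0.3]
grip_width: 0.996
gripper_force: 0.0
```

Emit:
apply_moves([
  {"translation": [-3.3,-0.4,0.2],"twist": [-1.5,-1.3,4.4],"claw": 1},
  {"translation": [-6.6,-0.8,0.4],"twist": [-3,-2.6,8.8],"claw": 1},
  {"translation": [-9.9,-1.1,0.7],"twist": [-4.5,-4,13.2],"claw": 1},
  {"translation": [-13.1,-1.5,0.9],"twist": [-6,-5.3,17.6],"claw": 1},
  {"translation": [-13.1,-1.5,0.9],"twist": [-6,-5.3,17.6],"claw": 1},
])

```text
time_s: 2.05
position: [418.8, 249.7, 248.2]
eef_rot: [0.159, 0.598, 0.776, 0.123]
force: [-0.5, 1.0, 0.6]
grip_width: 1.0
gripper_force: 0.0
```

Emit:
apply_moves([
  {"translation": [-3.2,0.6,0.5],"twist": [-1.5,-1.3,4.4],"claw": 1},
  {"translation": [-6.4,1.2,1],"twist": [-3,-2.6,8.8],"claw": 1},
  {"translation": [-9.6,1.8,1.6],"twist": [-4.5,-4,13.2],"claw": 1},
  {"translation": [-12.8,2.4,2.2],"twist": [-6,-5.3,17.6],"claw": 1},
  {"translation": [-12.8,2.4,2.2],"twist": [-6,-5.3,17.6],"claw": 1},
])

```text
time_s: 2.47
position: [479.6, 132.5, 249.9]
eef_rot: [0.205, 0.705, 0.66, 0.159]
force: [-0.5, 0.6, 0.3]
grip_width: 1.002
gripper_force: 0.0
```

```bash
cat > e.py <<'E'
from plan import *
import sys,pickle
name=sys.argv[1]
kt=cal('wrist'); im=env.get_image('wrist'); pickle.dump((kt,im),open(name+'.pkl','wb'))
s=env.read_state(); print(s['time_s'],s['position'].round(1),s['q'].round(2),s['force'].round(1),s['grip_width'])
p=np.load('p.npy'); v=im[:,:,::-1].copy()
for k,q in pts(p).items():
    u=proj('wrist',q,kt)[0]; print(k,u.round(1)); cv2.drawMarker(v,tuple(int(a) for a in u.round()),(255,0,255),cv2.MARKER_CROSS,7,1)
cv2.imwrite(f'pics/{name}.png',cv2.resize(v,(800,600),interpolation=cv2.INTER_CUBIC))
E
python3 e.py w1
```

```text
2.5167 [479.  134.  249.9] [ 0.11 -0.4   2.21 -0.18  0.83  0.26] [-0.6  1.1 -0.2] 1.0008370485252098
keeper [243.4 294.9]
ear [124.5 178. ]
hbase [253.1  79.2]
htop [252.2  78.3]
handle [252.6  78.7]
```

View pics/w1.png

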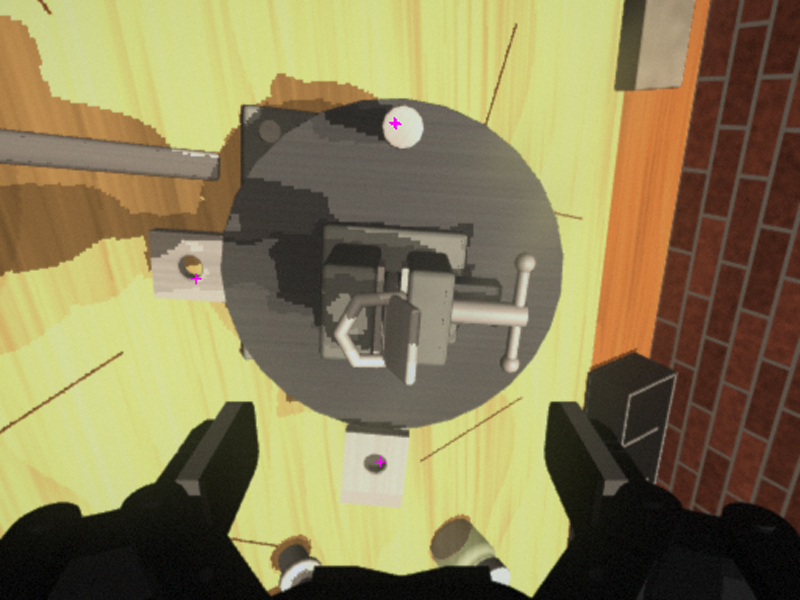

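The wrist view is square to the disc (800-px picture). The handle top is at (403,127), the ear hole at (191,267), the keeper hole at (375,463), and the disc rim spans columns 222–562 and rows 98–427. I'll refit with these.

```bash
cat > f.py <<'E'
import pickle
exec(open('c.py').read().split("f=least")[0])
kt,im=pickle.load(open('w1.pkl','rb'))
# refine hole/handle centroids locally
W=[('keeper',(375,463.5)),('ear',(191,267)),('htop',(403,127))]
rim=[(222,265),(562,262),(391,98),(385,427),(500,138),(268,148)]
def res2(p):
    q=pts(p); r=list(np.array(res(p))*.5)
    for k,uv in W: r+=list(2*(proj('wrist',q[k],kt)[0]-np.array(uv)/1.5625))
    S,A0,A,o=frames(p); n=A0[:,2]
    for uv in rim:
        c,d=ray('wrist',np.array(uv)/1.5625,kt); X=c+d*((o-c)@n)/(d@n); r.append(np.linalg.norm(X-o)-100)
    return r
f=least_squares(res2,np.load('p.npy'),loss='soft_l1')
print(f.x.round(3)); print(np.round(res2(f.x),1).tolist()); np.save('p.npy',f.x)
for k,v in pts(f.x).items(): print(k,v.round(1))
from plan import *
S,A0,A,o=frames(f.x)
h=pts(f.x)['handle']; n=A[:,2]
# grasp point 8 behind TCP -> grasp at 36 above face: TCP at handle - 8n... 
steps([(h+n*100,toolR(A)),(h+n*-4,toolR(A))])
E
python3 f.py
```

```text
[ 5.51860e+02  1.20824e+02 -1.66000e-01 -1.54100e+00 -7.29000e-01
  3.47210e+01]
[-0.0, -0.1, -0.3, 0.2, 0.9, -0.5, -0.5, 0.2, 0.6, 0.2, -0.6, -1.1, 0.1, 0.2, -1.3, 1.3, 0.0, 0.8, 0.1, 1.8, 0.1, -0.8, -0.7, 0.4, 0.3, 0.1, -0.6, -1.1, -0.3, -1.3, -1.4, 0.2]
keeper [526.6   5.4 125.2]
ear [450.9 134.1  55.4]
hbase [563.7 205.  113.7]
htop [533.1 210.1 167.4]
handle [545.9 208.  144.9]
t [8.4, 0.27, 1.82] r [-0.0, -0.3, 4.1] rows>=2.1 -> [497. 216. 232.]
t [-0.0, -0.0, 10.4] r [0.0, 0.0, 0.0] rows>=2.5 -> [548. 208. 141.]
```

Emit:
apply_moves([
  {"translation": [2.8,0.1,0.6],"twist": [0,-0.1,1.4],"claw": 1},
  {"translation": [5.6,0.2,1.2],"twist": [0,-0.2,2.7],"claw": 1},
  {"translation": [8.4,0.3,1.8],"twist": [0,-0.3,4.1],"claw": 1},
  {"translation": [8.4,0.3,1.8],"twist": [0,-0.3,4.1],"claw": 1},
])

```text
time_s: 2.85
position: [495.5, 221.9, 230.5]
eef_rot: [0.199, 0.726, 0.638, 0.164]
force: [-0.3, -0.1, 0.1]
grip_width: 0.994
gripper_force: 0.0
```

Emit:
apply_moves([
  {"translation": [0,0,3],"twist": [0,0,0],"claw": 1},
  {"translation": [0,0,6],"twist": [0,0,0],"claw": 1},
  {"translation": [0,0,8.5],"twist": [0,0,0],"claw": 1},
  {"translation": [0,0,10.4],"twist": [0,0,0],"claw": 1},
  {"translation": [0,0,10.4],"twist": [0,0,0],"claw": 0.3},
])

```text
time_s: 3.27
position: [545.9, 208.8, 137.6]
eef_rot: [0.198, 0.727, 0.637, 0.161]
force: [-0.3, 0.4, -0.4]
grip_width: 0.884
gripper_force: 0.0
```

Emit:
apply_moves([
  {"translation": [0,0,0],"twist": [0,0,0],"claw": 0.3},
  {"translation": [0,0,0],"twist": [0,0,0],"claw": 0.3},
  {"translation": [0,0,0],"twist": [0,0,0],"claw": 0.3},
  {"translation": [0,0,0],"twist": [0,0,0],"claw": 0.3},
])

```text
time_s: 3.6
position: [547.7, 209.3, 143.4]
eef_rot: [0.201, 0.727, 0.636, 0.165]
force: [-0.2, -0.3, -0.1]
grip_width: 0.31
gripper_force: 0.0
```

```bash
python3 e.py w2; python3 -c "
from plan import *
p=np.load('p.npy');S,A0,A,o=frames(p);P,Q=cur()
print('tcp in axis',(A.T@(P-o)).round(1), 'align',R.from_matrix(toolR(A).T@Q).as_rotvec(degrees=True).round(1))"
```

```text
3.65 [547.6 209.1 143.2] [ 0.26  0.02  2.07 -0.37  0.6   0.65] [-0.1 -0.7 -0.4] 0.30183061131496636
keeper [249.5 497.9]
ear [ 74.  358.5]
hbase [254.1 242.4]
htop [253.4 316.4]
handle [253.8 278.3]
tcp in axis [-86.4   0.4  33.8] align [-0.1  0.1 -0.1]
```

View pics/w2.png

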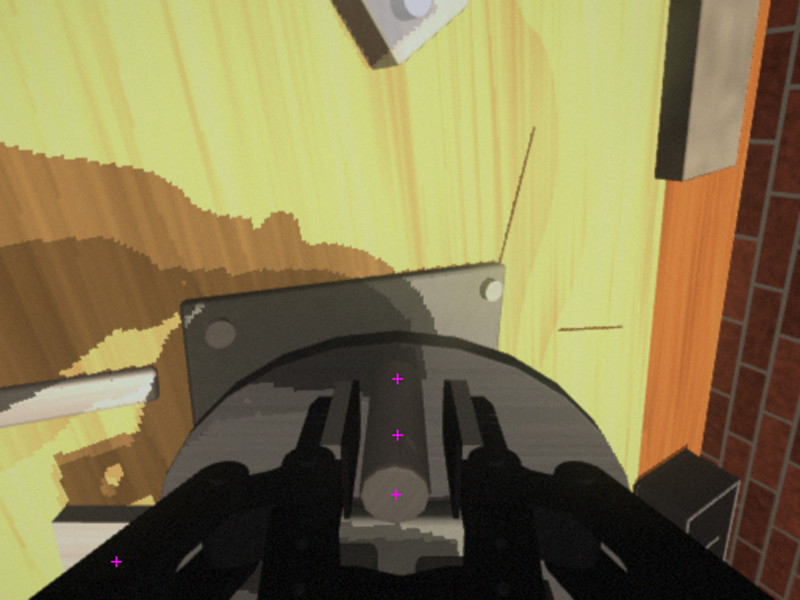

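The post, with its top at (396,494), sits between the pads as predicted. Now I'll sweep 90° counter-clockwise.

Emit:
apply_moves([
  {"translation": [-0.05,-0.89,0],"twist": [0,0,-6],"claw": 0.3},
  {"translation": [-0.19,-1.77,0],"twist": [0,0,-12],"claw": 0.3},
  {"translation": [-0.42,-2.63,0],"twist": [0,0,-18],"claw": 0.3},
  {"translation": [-0.74,-3.46,0],"twist": [0,0,-24],"claw": 0.3},
  {"translation": [-1.14,-4.25,0],"twist": [0,0,-30],"claw": 0.3},
])

```text
time_s: 4.07
position: [510.5, 203.1, 122.7]
eef_rot: [0.238, 0.535, 0.803, 0.109]
force: [2.0, 3.9, 1.6]
grip_width: 0.296
gripper_force: 1.7
```

Emit:
apply_moves([
  {"translation": [-0.05,-0.89,0],"twist": [0,0,-6],"claw": 0.3},
  {"translation": [-0.19,-1.77,0],"twist": [0,0,-12],"claw": 0.3},
  {"translation": [-0.42,-2.63,0],"twist": [0,0,-18],"claw": 0.3},
  {"translation": [-0.74,-3.46,0],"twist": [0,0,-24],"claw": 0.3},
  {"translation": [-1.14,-4.25,0],"twist": [0,0,-30],"claw": 0.3},
])

```text
time_s: 4.48
position: [478.8, 175.5, 107.0]
eef_rot: [0.257, 0.309, 0.915, 0.043]
force: [0.6, 4.7, 1.3]
grip_width: 0.299
gripper_force: 1.7
```

```bash
cat > g.py <<'E'
from plan import *
p=np.load('p.npy');S,A0,A,o=frames(p);P,Q=cur();v=A0.T@(P-o); s=env.read_state()
print(s['time_s'],'tcp in axis0',v.round(1),'theta',np.arctan2(-v[1],-v[0]).round(3),'radius',np.hypot(v[0],v[1]).round(1),'q',s['q'].round(2),'F',s['force'].round(1))
print('align to A0',R.from_matrix(toolR(A0).T@Q).as_rotvec(degrees=True).round(1))
E
python3 g.py
```

```text
4.4833 tcp in axis0 [-74.2  41.9  33.6] theta -0.514 radius 85.2 q [ 0.22 -0.1   2.27 -0.39  0.51 -0.4 ] F [0.6 4.7 1.3]
align to A0 [-0.2 -0.2 27.9]
```

Emit:
apply_moves([
  {"translation": [-0.05,-0.89,0],"twist": [0,0,-6],"claw": 0.3},
  {"translation": [-0.19,-1.77,0],"twist": [0,0,-12],"claw": 0.3},
  {"translation": [-0.42,-2.63,0],"twist": [0,0,-18],"claw": 0.3},
  {"translation": [-0.74,-3.46,0],"twist": [0,0,-24],"claw": 0.3},
  {"translation": [-1.14,-4.25,0],"twist": [0,0,-30],"claw": 0.3},
])

```text
time_s: 4.9
position: [462.5, 135.0, 101.2]
eef_rot: [0.259, 0.062, 0.964, -0.025]
force: [-1.8, 6.0, -0.1]
grip_width: 0.297
gripper_force: 2.9
```

Emit:
apply_moves([
  {"translation": [0,0,0],"twist": [0,0,0],"claw": 0.3},
  {"translation": [0,0,0],"twist": [0,0,0],"claw": 0.3},
])

```text
time_s: 5.07
position: [462.8, 133.8, 101.2]
eef_rot: [0.258, 0.066, 0.963, -0.025]
force: [-0.4, 1.1, -0.4]
grip_width: 0.303
gripper_force: 0.0
```

```bash
python3 g.py
python3 - <<'E'
import numpy as np
p=np.load('p.npy');p[3]=0;np.save('p.npy',p)
E
python3 e.py w3
```

```text
5.0667 tcp in axis0 [-84.8  -1.9  33.1] theta 0.022 radius 84.8 q [ 0.12 -0.18  2.35 -0.31  0.48 -1.08] F [-0.4  1.1 -0.4]
align to A0 [-0.  -0.1 -1.6]
5.1167 [463.  134.  101.2] [ 0.12 -0.18  2.35 -0.31  0.48 -1.08] [-0.3  0.5 -0.2] 0.3002833954164699
keeper [ 60.3 366.7]
ear [ 71.3 350.7]
hbase [257.7 237.2]
htop [258.5 310.4]
handle [258.1 272.7]
```

View pics/w3.png

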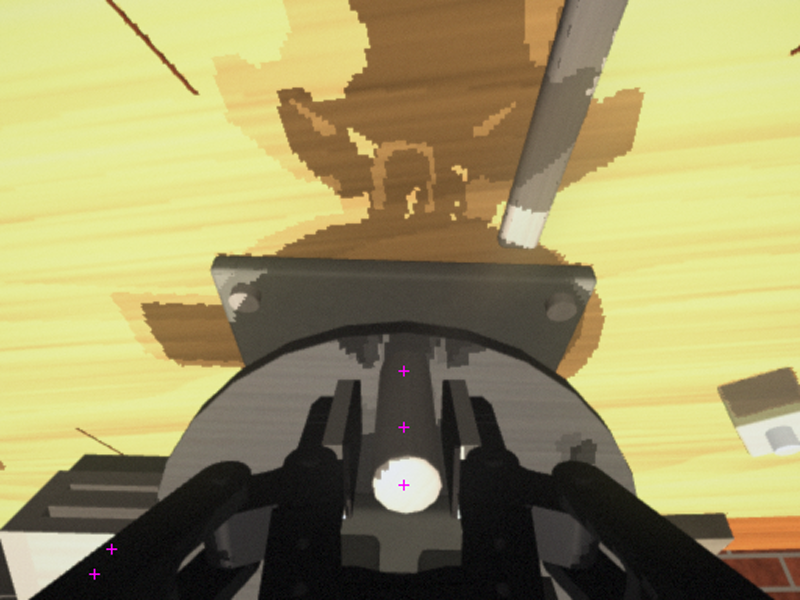

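The handle top at (406,484) matches joint 0 (predicted at (404,484)). The ear at about (110,460) is between the plates, and the force is about zero, so the ear is in the detent. I'll back off along the axis, look at the keeper, then go to the pin.

```bash
cat > i.py <<'E'
from plan import *
p=np.load('p.npy');S,A0,A,o=frames(p); P,Q=cur(); T=toolR(A0)
steps([(P+A0[:,2]*110,Q),(o+A0@[-5,-75,160],T)])
for n,uv in [('scene',(131,300)),('scene',(128,328)),('scene',(230,322))]: print(onz(n,uv,2).round(0))
print('rest top',onz('scene',(166.5,297),58).round(1), onz('side',(295,278.5),60).round(1))
E
python3 i.py
```

```text
t [-0.02, 0.0, -11.0] r [0.0, 0.0, 0.0] rows>=2.6 -> [409. 143. 196.]
t [-7.76, -7.56, -1.69] r [0.0, 0.1, 1.7] rows>=2.6 -> [456.  61. 251.]
[ 459. -378.    2.]
[ 503. -426.    2.]
[ 676. -278.    2.]
rest top [ 543.4 -333.6   58. ] [ 548.4 -328.7   60. ]
```

Emit:
apply_moves([
  {"translation": [0,0,0],"twist": [0,0,0],"claw": 0.5},
  {"translation": [0,0,0],"twist": [0,0,0],"claw": 0.5},
  {"translation": [0,0,-3.5],"twist": [0,0,0],"claw": 0.5},
  {"translation": [0,0,-7],"twist": [0,0,0],"claw": 0.5},
  {"translation": [0,0,-11],"twist": [0,0,0],"claw": 0.5},
])

```text
time_s: 5.53
position: [406.8, 142.9, 194.8]
eef_rot: [0.255, 0.065, 0.964, -0.026]
force: [1.3, -0.5, 0.9]
grip_width: 0.498
gripper_force: 0.0
```

Emit:
apply_moves([
  {"translation": [-2.6,-2.5,-0.6],"twist": [0,0,0.6],"claw": 0.5},
  {"translation": [-5.2,-5,-1.2],"twist": [0,0,1.2],"claw": 0.5},
  {"translation": [-7.8,-7.6,-1.7],"twist": [0,0.1,1.7],"claw": 0.5},
  {"translation": [-7.8,-7.6,-1.7],"twist": [0,0.1,1.7],"claw": 0.5},
  {"translation": [-7.8,-7.6,-1.7],"twist": [0,0.1,1.7],"claw": 0.5},
])

```text
time_s: 5.95
position: [457.4, 59.1, 252.2]
eef_rot: [0.258, 0.081, 0.962, -0.022]
force: [-0.9, -0.6, -0.3]
grip_width: 0.502
gripper_force: 0.0
```

```bash
python3 g.py; python3 e.py w4
```

```text
5.95 tcp in axis0 [ -3.3 -76.5 160.3] theta 1.528 radius 76.5 q [-0.1  -0.55  2.3  -0.05  0.86 -1.48] F [-0.9 -0.6 -0.3]
align to A0 [ 0.1 -0.   0.1]
6.0 [456.3  60.2 250.4] [-0.1  -0.55  2.31 -0.05  0.87 -1.48] [-0.8 -1.3 -0.3] 0.49915635468694014
keeper [209.3 183.2]
ear [211.2 179.3]
hbase [344.6  83.6]
htop [368.3  83.8]
handle [357.   83.7]
```

View pics/w4.png

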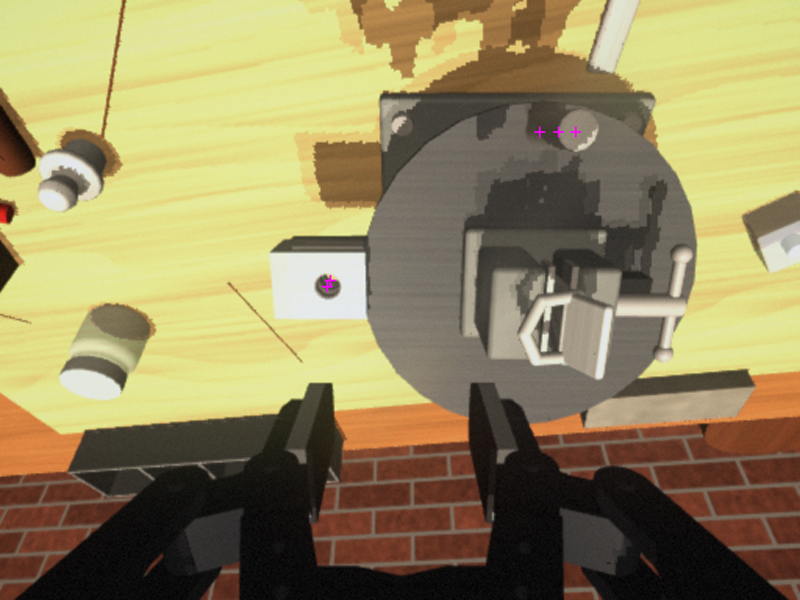

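```bash
cat > k.py <<'E'
from plan import *
import pickle
kt,im=pickle.load(open('w4.pkl','rb')); g=cv2.cvtColor(im,cv2.COLOR_RGB2GRAY)
x0,y0=196,170; c=g[y0:y0+27,x0:x0+27]
n,l,st,ce=cv2.connectedComponentsWithStats((c<150).astype(np.uint8)); 
for a,b in zip(st,ce): print(a,(b+[x0,y0]).round(1))
p=np.load('p.npy');S,A0,A,o=frames(p); P,Q=cur()
D=np.column_stack([-S[:,0],S[:,1],-S[:,2]])
steps(interp(np.array([546,-331,225.]),D,3))
E
python3 k.py
```

```text
[  0   0  27  27 555] [208.9 182.9]
[  6   6  16  15 174] [209.3 183.3]
t [-4.0, -12.37, 3.28] r [-0.0, 10.0, 0.0] rows>=3.2 -> [486. -70. 242.]
t [-4.5, -12.37, 2.54] r [-0.0, 10.0, 0.0] rows>=3.2 -> [ 516. -201.  233.]
t [-4.87, -12.37, 1.72] r [-0.0, 10.0, 0.0] rows>=3.2 -> [ 546. -331.  225.]
```

The keeper hole centroid (209.3,183.3) px matches the prediction (209.3,183.2). On to the pin.

Emit:
apply_moves([
  {"translation": [-1,-3.1,0.8],"twist": [0,2.5,0],"claw": 0.6},
  {"translation": [-2,-6.2,1.6],"twist": [0,5,0],"claw": 0.6},
  {"translation": [-3,-9.3,2.4],"twist": [0,7.5,0],"claw": 0.6},
  {"translation": [-4,-12.4,3.3],"twist": [0,10,0],"claw": 0.6},
])

```text
time_s: 6.33
position: [486.1, -69.8, 240.6]
eef_rot: [0.17, 0.08, 0.982, -0.014]
force: [0.3, 0.6, 0.7]
grip_width: 0.597
gripper_force: 0.0
```

Emit:
apply_moves([
  {"translation": [-1.1,-3.1,0.6],"twist": [0,2.5,0],"claw": 0.6},
  {"translation": [-2.2,-6.2,1.2],"twist": [0,5,0],"claw": 0.6},
  {"translation": [-3.3,-9.3,1.9],"twist": [0,7.5,0],"claw": 0.6},
  {"translation": [-4.5,-12.4,2.5],"twist": [0,10,0],"claw": 0.6},
])

```text
time_s: 6.67
position: [516.1, -200.5, 231.7]
eef_rot: [0.083, 0.081, 0.993, -0.006]
force: [0.5, 0.9, 0.3]
grip_width: 0.603
gripper_force: 0.0
```

Emit:
apply_moves([
  {"translation": [-1.2,-3.1,0.4],"twist": [0,2.5,0],"claw": 0.6},
  {"translation": [-2.4,-6.2,0.8],"twist": [0,5,0],"claw": 0.6},
  {"translation": [-3.6,-9.3,1.3],"twist": [0,7.5,0],"claw": 0.6},
  {"translation": [-4.9,-12.4,1.7],"twist": [0,10,0],"claw": 0.6},
  {"translation": [-4.9,-12.4,1.7],"twist": [0,10,0],"claw": 0.6},
])

```text
time_s: 7.08
position: [547.6, -334.3, 221.5]
eef_rot: [-0.004, 0.083, 0.997, 0.0]
force: [-0.5, 0.7, -0.0]
grip_width: 0.599
gripper_force: 0.0
```

Emit:
apply_moves([
  {"translation": [0,0,0],"twist": [0,0,0],"claw": 0.6},
  {"translation": [0,0,0],"twist": [0,0,0],"claw": 0.6},
])

```text
time_s: 7.25
position: [546.8, -329.6, 224.0]
eef_rot: [-0.002, 0.081, 0.997, 0.001]
force: [0.2, 0.0, -0.5]
grip_width: 0.602
gripper_force: 0.0
```

```bash
cat > l.py <<'E'
from plan import *
import pickle
kt=cal('wrist'); im=env.get_image('wrist'); pickle.dump((kt,im),open('w5.pkl','wb'))
P,Q=cur(); print(P.round(1),Q.round(3).tolist())
for t in('pin','pin_rest'):
    for r in env.regions_of('wrist',t)[:3]: print(t,round(r['score'],2),np.round(r['bbox'],1))
v=im[:,:,::-1].copy()
cv2.imwrite('pics/w5.png',cv2.resize(v,(800,600),interpolation=cv2.INTER_CUBIC))
for z in(64,110): print(proj('wrist',[546,-331,z],kt)*1.5625)
E
python3 l.py
```

```text
[ 546.8 -329.4  224.9] [[-0.987, 0.161, -0.003], [0.161, 0.987, 0.001], [0.003, 0.0, -1.0]]
pin 0.94 [196.1 199.7  42.5  78.5]
pin 0.85 [269.1 117.3  92.5  38. ]
pin 0.62 [255.5 180.4  26.7  38.9]
pin_rest 0.91 [254.4 170.3  66.5  78. ]
[[395.77540546 275.89748529]]
[[395.10503855 300.01392178]]
```

View pics/w5.png

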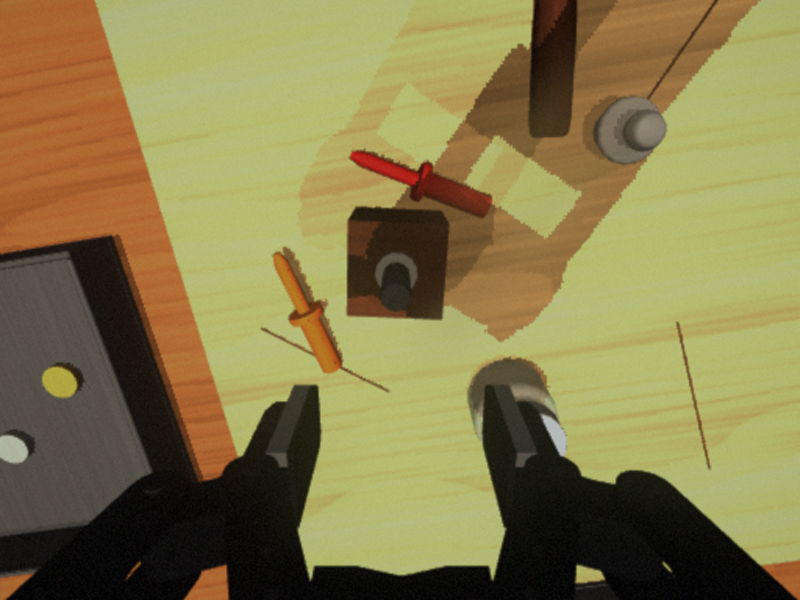

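The pin stands in the block with its flange at (396,272) and dark grip at (397,298). The red and orange look-alikes now lie on the bench. They were balanced on their tips at time 0 and toppled without being touched. I'll refine the pin position from the flange.

```bash
cat > m.py <<'E'
from plan import *
import pickle
kt,im=pickle.load(open('w5.pkl','rb')); hsv=cv2.cvtColor(im,cv2.COLOR_RGB2HSV).astype(int)
x0,y0=232,150; c=hsv[y0:y0+55,x0:x0+45]
m=((c[...,1]<70)).astype(np.uint8)
m2=((c[...,1]<70)&(c[...,2]>75)).astype(np.uint8)
for mm in(m,m2):
    n,l,st,ce=cv2.connectedComponentsWithStats(mm)
    for a,b in zip(st[1:],ce[1:]):
        if a[4]>30: print('bbox',a[0]+x0,a[1]+y0,a[2:],(b+[x0,y0]).round(1))
# silhouettes predicted
t=np.linspace(0,2*np.pi,60)
def sil(P):
    pts=[]
    for r,z in((13,58),(13,64),(8,64),(8,110)): pts.append(proj('wrist',np.column_stack([P[0]+r*np.cos(t),P[1]+r*np.sin(t),0*t+z]),kt))
    pts=np.vstack(pts); return pts.min(0).round(1),pts.max(0).round(1)
for P in((546,-331),(544.8,-330.5),(543.5,-330)): print(P,sil(P))
E
python3 m.py
```

```text
bbox 241 162 [ 26  22 238] [253.5 170.2]
bbox 250 182 [11  9 34] [254.7 185.2]
bbox 241 162 [ 26  22 216] [253.5 170. ]
(546, -331) (array([239.4, 161.5]), array([267.2, 201.4]))
(544.8, -330.5) (array([239.7, 160.2]), array([267.5, 199.9]))
(543.5, -330) (array([240. , 158.8]), array([267.8, 198.3]))
```

Emit:
apply_moves([
  {"translation": [0.1,-0.14,3.5],"twist": [0,0,0],"claw": 0.6},
  {"translation": [0.1,-0.14,7],"twist": [0,0,0],"claw": 0.6},
  {"translation": [0.1,-0.14,10.5],"twist": [0,0,0],"claw": 0.6},
  {"translation": [0.1,-0.14,13.3],"twist": [0,0,0],"claw": 0.6},
  {"translation": [0.1,-0.14,14.3],"twist": [0,0,0],"claw": 0.6},
])

```text
time_s: 7.82
position: [542.9, -329.8, 78.3]
eef_rot: [-0.004, 0.081, 0.997, 0.002]
force: [-0.5, 0.5, -0.3]
grip_width: 0.598
gripper_force: 0.0
```

Emit:
apply_moves([
  {"translation": [0,0,0],"twist": [0,0,0],"claw": 0.6},
  {"translation": [0,0,0],"twist": [0,0,0],"claw": 0.6},
  {"translation": [0,0,0],"twist": [0,0,0],"claw": 0},
  {"translation": [0,0,0],"twist": [0,0,0],"claw": 0},
  {"translation": [0,0,0],"twist": [0,0,0],"claw": 0},
])

```text
time_s: 8.23
position: [546.4, -333.7, 85.2]
eef_rot: [0.001, 0.082, 0.997, -0.001]
force: [-0.1, -0.6, 3.0]
grip_width: 0.183
gripper_force: 10.3
```

Emit:
apply_moves([
  {"translation": [0,0,0],"twist": [0,0,0],"claw": 0},
  {"translation": [0,0,0],"twist": [0,0,0],"claw": 0},
  {"translation": [0,0,0],"twist": [0,0,0],"claw": 0},
])

```text
time_s: 8.48
position: [546.5, -333.8, 85.3]
eef_rot: [0.001, 0.082, 0.997, -0.001]
force: [-0.5, 0.4, 6.5]
grip_width: 0.172
gripper_force: 58.3
```

```bash
python3 -c "
from h import *
s=env.read_state();print({k:np.round(s[k],2) for k in('time_s','position','eef_rot','grip_width','gripper_force','force','q')})"
```

```text
{'time_s': np.float64(8.48), 'position': array([ 546.51, -333.84,   85.27]), 'eef_rot': array([ 0.  ,  0.08,  1.  , -0.  ]), 'grip_width': np.float64(0.17), 'gripper_force': np.float64(58.34), 'force': array([-0.52,  0.39,  6.53]), 'q': array([-0.72,  0.4 ,  1.67, -0.  ,  1.07, -2.13])}
```

Emit:
apply_moves([
  {"translation": [0,0,-1.5],"twist": [0,0,0],"claw": 0},
  {"translation": [0,0,-4],"twist": [0,0,0],"claw": 0},
  {"translation": [0,0,-7.5],"twist": [0,0,0],"claw": 0},
  {"translation": [0,0,-11],"twist": [0,0,0],"claw": 0},
  {"translation": [0,0,-14],"twist": [0,0,0],"claw": 0},
])

```text
time_s: 8.9
position: [545.6, -332.9, 226.1]
eef_rot: [-0.0, 0.082, 0.997, -0.001]
force: [1.7, -0.9, -0.1]
grip_width: 0.171
gripper_force: 58.9
```

Emit:
apply_moves([
  {"translation": [0,0,0],"twist": [0,0,0],"claw": 0},
  {"translation": [0,0,0],"twist": [0,0,0],"claw": 0},
  {"translation": [0,0,0],"twist": [0,0,0],"claw": 0},
  {"translation": [0,0,0],"twist": [0,0,0],"claw": 0},
])

```text
time_s: 9.23
position: [544.7, -332.1, 220.9]
eef_rot: [-0.002, 0.082, 0.997, 0.001]
force: [0.4, -0.0, -1.6]
grip_width: 0.171
gripper_force: 59.0
```

```bash
cat > n.py <<'E'
from plan import *
import pickle,sys
kt=cal('wrist'); im=env.get_image('wrist'); pickle.dump((kt,im),open('w6.pkl','wb'))
s=env.read_state();print({k:np.round(s[k],2) for k in('time_s','position','grip_width','gripper_force','force','q')})
P,Q=cur(); print(Q.round(3).tolist())
for r in env.regions_of('wrist','pin')[:3]: print('pin',round(r['score'],2),np.round(r['bbox'],1))
v=im[:,:,::-1].copy(); d=35+8-16 # flange underside dist ahead of TCP
for z in (27,73-0): print(z,proj('wrist',P+Q[:,2]*z,kt)*1.5625)
v=v[170:384,128:384]
cv2.imwrite('pics/w6.png',cv2.resize(v,None,fx=2.8,fy=2.8,interpolation=cv2.INTER_CUBIC))
E
python3 n.py
```

```text
{'time_s': np.float64(9.28), 'position': array([ 544.67, -332.07,  220.72]), 'grip_width': np.float64(0.17), 'gripper_force': np.float64(58.96), 'force': array([-0.78, -0.14, -1.01]), 'q': array([-0.72,  0.24,  1.61, -0.  ,  1.3 , -2.13])}
[[-0.987, 0.163, -0.005], [0.163, 0.987, 0.002], [0.005, 0.001, -1.0]]
pin 0.64 [260.1 259.9  47.3 110. ]
pin 0.58 [197.3 203.1  40.8  77. ]
pin 0.58 [271.6 120.2  91.9  42.8]
27 [[397.31597012 379.00843348]]
73 [[397.91215232 329.89895468]]
```

View pics/w6.png

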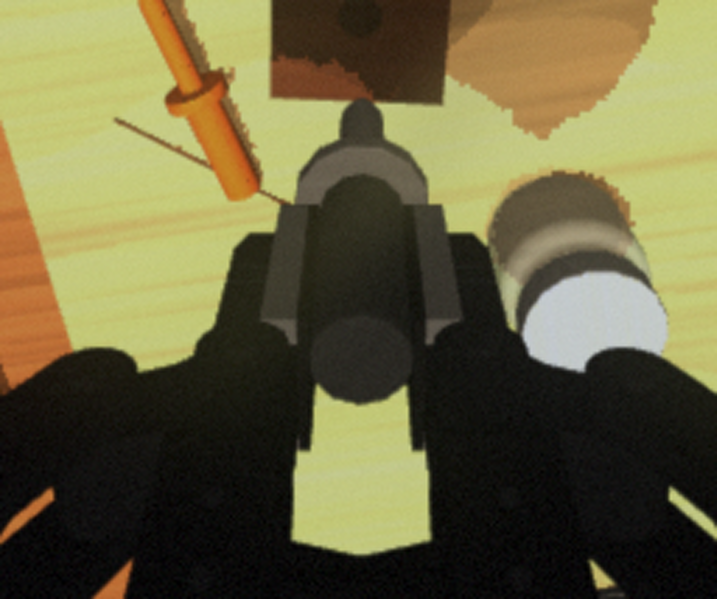

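The pin is held upright in the fingers (crop). The tip is at (362,98), the flange spans columns 297–428 with its top edge near row 140, and the grip's end disc is centred at (361,360). I'll fit its pose in the hand.

```bash
cat > o.py <<'E'
from plan import *
import pickle
c=env.get_calibration('wrist'); T=np.array(c['T_tool_cam']); K=cal('wrist')[0]; kt=(K,T)
t=np.linspace(0,2*np.pi,180)
def ring(a,r,z): # a=(x,y,d,tx,ty); pin z up toward grip = -tool z
    Rm=R.from_rotvec([a[3],a[4],0]).as_matrix()
    L=np.column_stack([r*np.cos(t),r*np.sin(t),0*t-z])
    return proj('w',L@Rm.T+[a[0],a[1],a[2]],kt)
I=lambda X,Y:(128+(X+.5)/2.8-.5,170+(Y+.5)/2.8-.5)
def res(a):
    tip=ring(a,2.5,-46); f=np.vstack([ring(a,13,0),ring(a,13,6)]); g=ring(a,8,52)
    o=[tip[:,1].min()-I(0,98)[1], tip[:,0].mean()-I(362,0)[0], f[:,0].min()-I(297,0)[0], f[:,0].max()-I(428,0)[0], f[:,1].min()-I(0,139)[1],
       g[:,1].max()-I(0,404)[1], g[:,0].min()-I(311,0)[0], g[:,0].max()-I(411,0)[0]]
    return o
def res3(b): return res([b[0],b[1],b[2],0,0])
f=least_squares(res3,[0,0,25]); print('parallel',f.x.round(2),np.round(f.fun,1))
f=least_squares(res,[0,0,25,0,0]); print('tilt',f.x.round(3),np.round(f.fun,1))
E
python3 o.py
```

```text
parallel [-1.33  1.37 33.01] [ 1.8 -0.3 -0.7 -0.  -0.6 -0.6 -1.1  1.8]
tilt [-3.786e+00  1.520e+00  3.809e+01 -5.000e-03  4.400e-02] [-0.1  0.2  0.2 -0.6  0.2 -0.1 -0.5  0.7]
```

```bash
cat >> o.py <<'E'
print('--')
def r4(b,d,ty=None):
    a=[b[0],b[1],d,0,b[2]]; r=res(a); return [r[0],r[1],r[4],.5*r[5],.5*(r[6]+r[7])]
for d in(27.3,30):
    f=least_squares(r4,[0,0,0],args=(d,)); print(d,f.x.round(3),np.round(f.fun,1))
    a=[f.x[0],f.x[1],d,0,f.x[2]]; print(np.round(res(a),1), 'grip disc w',np.ptp(ring(a,8,52)[:,0])*2.8)
    a=[0,0,d,0,0]; print('nominal',np.round(res(a),1))
E
python3 o.py
```

```text
parallel [-1.33  1.37 33.01] [ 1.8 -0.3 -0.7 -0.  -0.6 -0.6 -1.1  1.8]
tilt [-3.786e+00  1.520e+00  3.809e+01 -5.000e-03  4.400e-02] [-0.1  0.2  0.2 -0.6  0.2 -0.1 -0.5  0.7]
--
27.3 [ 1.611e+00  1.304e+00 -1.000e-03] [ 0.8 -0.4 -1.5  1.4  0.2]
[ 0.8 -0.4 -1.7  0.7 -1.5  2.8 -2.2  2.7] grip disc w 113.62939813139862
nominal [ 3.  -2.3 -4.1 -1.8  1.3  6.2 -5.4 -0.7]
30 [0.266 1.311 0.01 ] [ 0.6 -0.4 -1.   1.   0.2]
[ 0.6 -0.4 -1.2  0.3 -1.   2.  -1.7  2.2] grip disc w 110.87543183950547
nominal [ 1.5 -2.3 -3.7 -2.1 -0.7  1.6 -5.  -1.1]
```

```bash
cat > q.py <<'E'
from plan import *
import sys
p=np.load('p.npy');p[3]=0;S,A0,A,o=frames(p); T=toolR(A0); k=pts(p)['keeper']
off=np.array([.8,0,28.5])
def tcp(h): return k+A0[:,2]*h-T@off
if __name__=='__main__':
    P,Q=cur(); s=env.read_state(); print(s['time_s'],'F',s['force'].round(1),'grip',s['grip_width'].round(3),'pin in keeper frame',(A0.T@(P+Q@off-k)).round(1),'align',R.from_matrix(T.T@Q).as_rotvec(degrees=True).round(1))
    n=int(sys.argv[2]); steps(interp(tcp(float(sys.argv[1])),T,n))
E
python3 q.py 90 3
```

```text
Traceback (most recent call last):
  File "q.py", line 7, in <module>
    P,Q=cur(); s=env.read_state(); print(s['time_s'],'F',s['force'].round(1),'grip',s['grip_width'].round(3),'pin in keeper frame',(A0.T@(P+Q@off-k)).round(1),'align',R.from_matrix(T.T@Q).as_rotvec(degrees=True).round(1))
                                                                                    ^^^^^^^^^^^^^^^^^^^^^
AttributeError: 'float' object has no attribute 'round'
```

```bash
sed -i "s/s\['grip_width'\].round(3)/round(s['grip_width'],3)/" q.py; python3 q.py 90 3
```

```text
9.3333 F [ 0.1 -0.5 -2. ] grip 0.167 pin in keeper frame [  96.5 -329.9   21.8] align [-0.1 30.3 -0.1]
t [4.39, 11.01, -0.22] r [0.0, -10.1, 0.0] rows>=2.8 -> [ 519. -216.  223.]
t [4.29, 11.0, -0.99] r [0.0, -10.1, 0.0] rows>=2.8 -> [ 494. -101.  226.]
t [4.05, 11.0, -1.73] r [0.0, -10.1, 0.0] rows>=2.8 -> [469.  15. 228.]
```

Emit:
apply_moves([
  {"translation": [1.1,2.75,0],"twist": [0,-2.5,0],"claw": 0},
  {"translation": [2.2,5.5,-0.1],"twist": [0,-5,0],"claw": 0},
  {"translation": [3.3,8.25,-0.1],"twist": [0,-7.5,0],"claw": 0},
  {"translation": [4.4,11,-0.2],"twist": [0,-10.1,0],"claw": 0},
])

```text
time_s: 9.67
position: [519.2, -215.7, 223.2]
eef_rot: [0.087, 0.082, 0.993, -0.007]
force: [0.6, 1.3, -1.3]
grip_width: 0.17
gripper_force: 59.0
```

Emit:
apply_moves([
  {"translation": [1.1,2.75,-0.2],"twist": [0,-2.5,0],"claw": 0},
  {"translation": [2.2,5.5,-0.5],"twist": [0,-5,0],"claw": 0},
  {"translation": [3.2,8.25,-0.7],"twist": [0,-7.5,0],"claw": 0},
  {"translation": [4.3,11,-1],"twist": [0,-10.1,0],"claw": 0},
])

```text
time_s: 10.0
position: [493.6, -100.0, 225.8]
eef_rot: [0.174, 0.081, 0.981, -0.014]
force: [0.4, -0.1, -1.7]
grip_width: 0.171
gripper_force: 59.0
```

Emit:
apply_moves([
  {"translation": [1,2.75,-0.4],"twist": [0,-2.5,0],"claw": 0},
  {"translation": [2,5.5,-0.8],"twist": [0,-5,0],"claw": 0},
  {"translation": [3,8.25,-1.3],"twist": [0,-7.5,0],"claw": 0},
  {"translation": [4.05,11,-1.7],"twist": [0,-10.1,0],"claw": 0},
  {"translation": [4.05,11,-1.7],"twist": [0,-10.1,0],"claw": 0},
])

```text
time_s: 10.42
position: [466.4, 18.6, 226.2]
eef_rot: [0.258, 0.076, 0.963, -0.02]
force: [0.1, -0.7, -1.2]
grip_width: 0.17
gripper_force: 59.1
```

Emit:
apply_moves([
  {"translation": [0,0,0],"twist": [0,0,0],"claw": 0},
  {"translation": [0,0,0],"twist": [0,0,0],"claw": 0},
  {"translation": [0,0,0],"twist": [0,0,0],"claw": 0},
  {"translation": [0,0,0],"twist": [0,0,0],"claw": 0},
])

```text
time_s: 10.75
position: [469.7, 13.2, 229.1]
eef_rot: [0.259, 0.08, 0.962, -0.022]
force: [0.5, 0.2, -1.1]
grip_width: 0.173
gripper_force: 59.1
```

```bash
python3 q.py 54 1
```

```text
10.75 F [ 0.5  0.2 -1.1] grip 0.173 pin in keeper frame [ 1.5 -1.7 90.2] align [ 0.1 -0.2 -0. ]
t [0.15, 0.17, 3.62] r [-0.1, 0.2, 0.0] rows>=0.9 -> [487.  12. 197.]
```

Emit:
apply_moves([
  {"translation": [0.15,0.17,1.8],"twist": [0,0.2,0],"claw": 0},
  {"translation": [0.15,0.17,3.6],"twist": [0,0.2,0],"claw": 0},
  {"translation": [0.15,0.17,3.6],"twist": [0,0.2,0],"claw": 0},
  {"translation": [0.15,0.17,3.6],"twist": [0,0.2,0],"claw": 0},
  {"translation": [0.15,0.17,3.6],"twist": [0,0.2,0],"claw": 0},
])

```text
time_s: 11.17
position: [486.4, 12.6, 197.7]
eef_rot: [0.258, 0.079, 0.963, -0.022]
force: [0.5, -0.0, -0.9]
grip_width: 0.171
gripper_force: 59.1
```

Emit:
apply_moves([
  {"translation": [0,0,0],"twist": [0,0,0],"claw": 0},
  {"translation": [0,0,0],"twist": [0,0,0],"claw": 0},
])

```text
time_s: 11.33
position: [486.5, 13.0, 198.3]
eef_rot: [0.259, 0.079, 0.962, -0.022]
force: [-0.3, -0.8, -1.0]
grip_width: 0.167
gripper_force: 59.1
```

```bash
python3 q.py 34 1
```

```text
11.3333 F [-0.3 -0.8 -1. ] grip 0.167 pin in keeper frame [ 0.5  0.8 55.2] align [ 0.  -0.1 -0.1]
t [0.05, -0.08, 2.12] r [-0.0, 0.1, 0.1] rows>=0.5 -> [496.  10. 180.]
```

Emit:
apply_moves([
  {"translation": [0.05,-0.08,0.5],"twist": [0,0,0],"claw": 0},
  {"translation": [0.05,-0.08,1],"twist": [0,0,0],"claw": 0},
  {"translation": [0.05,-0.08,1.3],"twist": [0,0,0],"claw": 0},
  {"translation": [0.05,-0.08,1.6],"twist": [0,0,0],"claw": 0},
  {"translation": [0.05,-0.08,1.6],"twist": [0,0,0],"claw": 0},
])

```text
time_s: 11.75
position: [493.6, 11.0, 182.5]
eef_rot: [0.258, 0.079, 0.963, -0.022]
force: [0.7, -1.2, -0.8]
grip_width: 0.17
gripper_force: 59.1
```

```bash
python3 q.py 20 1
```

```text
11.75 F [ 0.7 -1.2 -0.8] grip 0.17 pin in keeper frame [-1.2  0.1 37.8] align [ 0.   0.  -0.1]
t [-0.11, -0.01, 1.78] r [-0.0, -0.0, 0.1] rows>=0.4 -> [503.   9. 168.]
```

The tip is about 8 mm into the upper hole with no contact force. I'll continue.

Emit:
apply_moves([
  {"translation": [-0.1,0,0.4],"twist": [0,0,0],"claw": 0},
  {"translation": [-0.1,0,0.8],"twist": [0,0,0],"claw": 0},
  {"translation": [-0.1,0,1.2],"twist": [0,0,0],"claw": 0},
  {"translation": [-0.1,0,1.5],"twist": [0,0,0],"claw": 0},
  {"translation": [-0.1,0,1.5],"twist": [0,0,0],"claw": 0},
])

```text
time_s: 12.17
position: [501.6, 9.8, 169.6]
eef_rot: [0.257, 0.079, 0.963, -0.022]
force: [-0.2, -0.2, -1.3]
grip_width: 0.17
gripper_force: 59.1
```

```bash
python3 q.py 8 1
```

```text
12.1667 F [-0.2 -0.2 -1.3] grip 0.17 pin in keeper frame [-0.6  0.2 22.7] align [-0.   0.1 -0.1]
t [-0.06, -0.02, 1.47] r [0.0, -0.1, 0.1] rows>=0.4 -> [509.   8. 157.]
```

Emit:
apply_moves([
  {"translation": [-0.05,0,0.4],"twist": [0,0,0],"claw": 0},
  {"translation": [-0.05,0,0.8],"twist": [0,0,0],"claw": 0},
  {"translation": [-0.05,0,1.2],"twist": [0,0,0],"claw": 0},
  {"translation": [-0.05,0,1.5],"twist": [0,0,0],"claw": 0},
  {"translation": [-0.05,0,1.5],"twist": [0,0,0],"claw": 0},
])

```text
time_s: 12.58
position: [509.4, 8.5, 157.0]
eef_rot: [0.257, 0.079, 0.963, -0.022]
force: [0.7, -0.2, -1.5]
grip_width: 0.171
gripper_force: 59.1
```

```bash
python3 q.py 0 1
```

```text
12.5833 F [ 0.7 -0.2 -1.5] grip 0.171 pin in keeper frame [-0.1  0.2  7.8] align [-0.   0.1 -0.1]
t [-0.0, -0.02, 0.77] r [0.0, -0.1, 0.1] rows>=0.2 -> [513.   8. 150.]
```

Still free. I'll press on until the flange meets the keeper.

Emit:
apply_moves([
  {"translation": [0,0,0.3],"twist": [0,0,0],"claw": 0},
  {"translation": [0,0,0.6],"twist": [0,0,0],"claw": 0},
  {"translation": [0,0,0.8],"twist": [0,0,0],"claw": 0},
  {"translation": [0,0,0.8],"twist": [0,0,0],"claw": 0},
  {"translation": [0,0,0.8],"twist": [0,0,0],"claw": 0},
])

```text
time_s: 13.0
position: [513.5, 7.8, 150.7]
eef_rot: [0.258, 0.079, 0.963, -0.022]
force: [-0.0, -0.8, -1.6]
grip_width: 0.166
gripper_force: 59.1
```

```bash
python3 q.py 0 1
```

```text
13.0 F [-0.  -0.8 -1.6] grip 0.166 pin in keeper frame [0.4 0.2 0.3] align [-0.   0.  -0.1]
t [0.04, -0.02, 0.03] r [0.0, -0.0, 0.1] rows>=0.0 -> [513.   8. 150.]
```

Emit:
apply_moves([
  {"translation": [0,0,0.1],"twist": [0,0,0],"claw": 0},
  {"translation": [0,0,0.2],"twist": [0,0,0],"claw": 0},
  {"translation": [0,0,0.3],"twist": [0,0,0],"claw": 0},
  {"translation": [0,0,0.3],"twist": [0,0,0],"claw": 0},
])

```text
time_s: 13.33
position: [514.5, 7.8, 150.4]
eef_rot: [0.257, 0.078, 0.963, -0.022]
force: [-32.6, 2.5, 31.1]
grip_width: 0.168
gripper_force: 64.5
```

```bash
python3 q.py 0 1
```

```text
13.3333 F [-32.6   2.5  31.1] grip 0.168 pin in keeper frame [ 1.   0.3 -0.5] align [ 0.   0.2 -0.2]
t [0.11, -0.04, -0.05] r [-0.0, -0.2, 0.2] rows>=0.0 -> [513.   8. 150.]
```

The flange met the keeper at the computed home height, at about 45 N. I'll ease off the press and open modestly.

Emit:
apply_moves([
  {"translation": [0,0,-0.22],"twist": [0,0,0],"claw": 0},
  {"translation": [0,0,-0.22],"twist": [0,0,0],"claw": 0},
  {"translation": [0,0,-0.22],"twist": [0,0,0],"claw": 0},
])

```text
time_s: 13.58
position: [514.1, 7.7, 150.5]
eef_rot: [0.258, 0.079, 0.963, -0.022]
force: [-2.5, 0.4, 2.7]
grip_width: 0.17
gripper_force: 59.4
```

Emit:
apply_moves([
  {"translation": [0,0,0],"twist": [0,0,0],"claw": 0.4},
  {"translation": [0,0,0],"twist": [0,0,0],"claw": 0.4},
  {"translation": [0,0,0],"twist": [0,0,0],"claw": 0.4},
  {"translation": [0,0,0],"twist": [0,0,0],"claw": 0.4},
])

```text
time_s: 13.92
position: [514.0, 7.7, 150.2]
eef_rot: [0.258, 0.079, 0.963, -0.022]
force: [-0.2, 0.1, -1.1]
grip_width: 0.398
gripper_force: 0.0
```

Emit:
apply_moves([
  {"translation": [0,0,-1],"twist": [0,0,0],"claw": 0.4},
  {"translation": [0,0,-3],"twist": [0,0,0],"claw": 0.4},
  {"translation": [0,0,-6],"twist": [0,0,0],"claw": 0.4},
  {"translation": [0,0,-9],"twist": [0,0,0],"claw": 0.4},
  {"translation": [0,0,-12],"twist": [0,0,0],"claw": 0.4},
])

```text
time_s: 14.33
position: [453.8, 17.8, 254.8]
eef_rot: [0.258, 0.079, 0.963, -0.022]
force: [0.3, 0.3, -0.9]
grip_width: 0.4
gripper_force: 0.0
```

Emit:
apply_moves([
  {"translation": [0,0,0],"twist": [0,0,0],"claw": 0.4},
  {"translation": [0,0,0],"twist": [0,0,0],"claw": 0.4},
  {"translation": [0,0,0],"twist": [0,0,0],"claw": 0.4},
])

```text
time_s: 14.58
position: [454.6, 17.7, 253.5]
eef_rot: [0.258, 0.079, 0.963, -0.022]
force: [0.4, 1.0, -0.6]
grip_width: 0.394
gripper_force: 0.0
```

```bash
cat > r.py <<'E'
from q import *
t=np.linspace(0,2*np.pi,40); out=[]
s=env.read_state(); print(s['time_s'],s['position'].round(1),s['force'].round(1),s['grip_width'])
def cr(n,c,w,k):
    kt=cal(n); im=env.get_image(n)[:,:,::-1].copy()
    u=proj(n,k_,kt)[0]; x,y=(u-[w/2,w*.6]).astype(int); x=max(x,0);y=max(y,0)
    big=cv2.resize(im[y:y+w,x:x+w],None,fx=k,fy=k,interpolation=cv2.INTER_CUBIC)
    raw=big.copy()
    for r,z,col in((13,0,(255,0,255)),(13,6,(0,0,255)),(8,52,(0,255,0))):
        P=k_+(np.column_stack([r*np.cos(t),r*np.sin(t),0*t+z]))@A0.T
        q=((proj(n,P,kt)-[x,y]+.5)*k-.5).round().astype(np.int32); cv2.polylines(big,[q],True,col,1)
    return np.vstack([raw,big])
k_=k
cols=[cr('wrist',k,100,2.6),cr('scene',k,65,4),cr('side',k,65,4)]
cols=[cv2.resize(c,(260,520)) for c in cols]
cv2.imwrite('pics/fin.png',np.hstack(cols))
E
python3 r.py
```

```text
14.5833 [454.6  17.7 253.5] [ 0.4  1.  -0.6] 0.39407088072742374
```

View pics/fin.png

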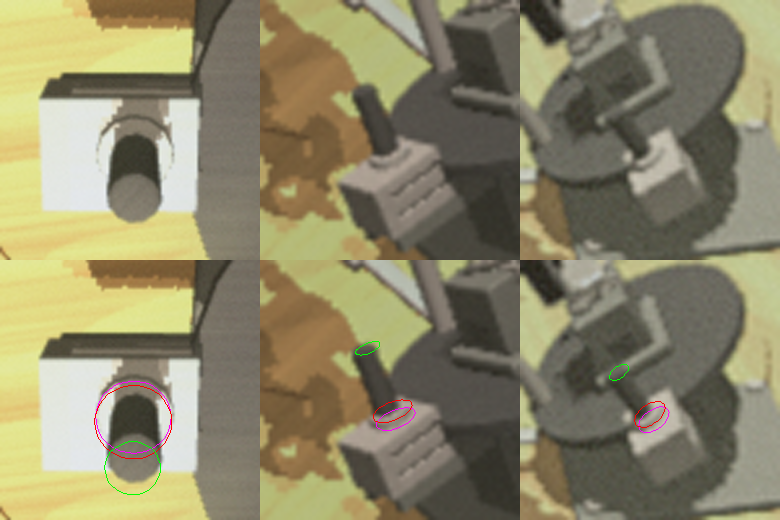

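The pin is seated flat on the keeper in all three views: flange at about (135,152) in the wrist crop, grip top on the predicted ring in the scene crop. The gripper is clear, so I'll hand the job in.

```bash
python3 -c "
from cell import env
print(env.close_job())"
```

```text
the job is handed in; nothing more can be done
None
```

The turntable is in its detent, the lock pin is through keeper, ear and keeper with its flange home, and the gripper is clear; I handed the job in at about 14.6 s, and the red and orange look-alikes, which I never touched, had toppled on their own early in the run.

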